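# Lift the key cover off its rack with the slice and tip it into the key bowl

### The arm

A 6-joint arm with a two-finger parallel gripper is mounted at the origin on the work surface. World frame = base frame: x ahead of the robot, y to its left, z up, the work surface at z = 0. Lengths are in mm, angles in rad, forces in N, time in s.
With the tool pointing down it reaches from about 350 to 775 mm from the base axis. Payload 7.3 kg.
Tool frame: the origin (TCP) lies on the centre line of the jaws, within the pads' length; the fingertips stand 14 mm ahead of it and the grasp point (between the pads) lies 5 mm behind it; z points along the fingers, y is the line along which they close (so a half turn about z gives the same grasp; the last joint's range is limited). The gripper opens to 92 mm and grips with 3 to 60 N. Pads are 19 mm wide; open, the fingers measure 130 mm over their backs; the gripper's body (75 mm by 190 mm) begins 47 mm behind the grasp point.
Start: joints at [-1.399, 0.342, 1.524, -0, 1.275, -0.146], TCP at [164.073, -498.722, 240.741] pointing down, gripper open.
Joint ranges: [-2.53, 2.53], [-0.77, 2.02], [0.04, 2.7], [-1, 4.14], [0.28, 2.66], [-3.11, 3.11]. Speed limits (rad/s): [2.57, 2.57, 3.14, 3.14, 3.14, 3.14].

### API

Orientations are given as [roll, pitch, yaw] about the fixed x, y, z axes, in that order (R = Rz(yaw) Ry(pitch) Rx(roll)).
In Python, from plant import get_obs, capture, bot, spot_in, trace, pinpoint gives the robot as it stands.
- The arm moves only by the tool play_rows, never from a script. Its argument "rows" is a list of rows, each a list of 2 entries, a list of its own where there are three numbers: the shift along the world's x, y, z in units of 3 cm (1.0 is 3 cm), then the turn, a rotation vector about the world's x, y, z in units of 8 degrees (1.0 is 8 degrees). A call has 1 to 12 rows; each row shifts and turns the commanded pose from where the row before left it; what a row does not reach is not made up. A row lasts 1/8 s, in which the tool goes at most 62.5 mm and 10.7 degrees, less where a joint would pass 70% of its speed; a pose out of reach is approached as far as the arm can. A call with a number of a shift or a turn outside -1 to 1 is refused whole. A call with a gripper value outside its range is refused whole. "hand" is the opening, from -1 (shut) to 1 (fully open), set as the call begins (left out, the last holds). The fingers move at their own pace and stop on an object; the grip force is fixed at half the most. Time passes only in rows, so rows that do not move let the fingers close. It gives the time, the measured TCP pose, the force, the opening and the grip force at its end, in the units of the state.
- get_obs(): the state, without advancing time (a new reading comes with each control period).
- capture(name): name is "side" or "top"; returns a dict with "frame" (480x640x3 uint8, red, green, blue), "fov_y" (degrees; the focal length in pixels is half the picture's height over the tangent of half this angle, whatever the lens; pixels are square), "cx", "cy" (the principal point, pixels), "rvec" (rotation vector, rad) and "tvec" (3), from world to camera coordinates, as OpenCV has them. Camera axes: x right, y down, z forward; pixel columns grow to the right and rows downward; lengths in mm; the calibration is good to about 2 mm. A picture is of the moment at which its call begins. There is no depth.
- bot.close_job(): hands the job in; it is judged then, once.
Trained networks look in the newest picture that a camera, given by its name, has taken for a name from the list of things; names that differ only in an ending like _2 or _b are one class to them, and where a whole thing is asked for, a point or a joint stands for the part that bears it (a point fixed in the world has none). Each returns a list of dicts, best first, with "p" (0 to 1); they miss things now and then, are a little off and sometimes report something else, mostly with a low value. They report only what shows in the picture. A call takes as long as a camera call. They do not tell look-alikes from the thing itself.
- spot_in(query, camera): "at" ([row, column] in pixels, amid what is visible of it).
- trace(query, camera): "mask" (480x640 bool, what is visible of it) and "at" ([row, column] in pixels, amid what is visible of it).
- pinpoint(query, camera): "at" ([row, column] in pixels: a listed point, or the origin of a listed thing).
The state is a dict: "time": time; "joint_positions": joint angles; "dq": joint speeds; "tau": joint torques, N m; "tool_pos": TCP position; "tcp_rot": TCP orientation; "contact_force": force on the tool from outside, world axes, zero at the start; "moment": the same for the moment, N m; "grip_width": finger opening in mm; "finger_force": force on a finger pad.
Only numpy, scipy, OpenCV 4.12 (cv2) and the standard library are available. Lean on these libraries where they do the work, as an engineer would, in place of code of your own. Each camera call takes 0.05 s, during which the arm holds its last target. There are 200 camera calls.

### The job

The hard silicone key cover has been washed and must not be touched by the gripper: pick up the steel slice by its handle, slide the blade under the cover where it bridges the two rails of the drying rack, and lift the cover off on the blade. Carry it to the round key bowl and tip the slice so that the cover slides off and comes to lie in the bowl, without dropping it from a height. Then stand the slice level on the bare console again and let go, leaving the bowl and the other things where they are.

Things in the scene. Friction and masses are not known exactly. Their poses are not given: they have to be found in the camera images.
- slice: Loose offset steel slice (spatula) with dark wood handle, 222 mm long, 160 g, standing level on its blade and on a heel plate under the handle's end (x = -53 mm, 30 mm wide, 6 mm thick, z = 0 to 38 mm). Origin: under the handle's middle, level with the blade's underside (on the console when it stands); x points from handle to blade tip, z up.
- slice_handle (a point): Middle of the slice's handle, the point to grip, 46 mm above the slice's origin, same axes. The handle is a straight bar 112 mm long along x (x = -56 to 56 from the slice's origin), 20 mm wide, 20 mm high (z = 36 to 56 mm).
- slice_blade (a point): Middle of the blade's upper face, 120 mm ahead of the slice's origin and 3 mm up, same axes. The flat blade is 90 mm long (x = 75 to 165 mm, tip at 165), 56 mm wide, 3 mm thick; at its rear (x = 75 to 81) a block 10 mm high carries a 10 mm rod that climbs back to the handle's front.
- rack: Fixed wooden drying rack, a U from above. Origin on the console, midway between the rails; x along the rails from the open end (near the robot) to the closed end. Two rails 150 mm long (x = -75 to 75), 14 mm wide, 16 mm high, 80 mm clear between them (y = -40 to 40, bare console); a cross bar 30 mm high closes the far end (near face at x = 61). The blade enters from the open end.
- key_cover: Hard silicone key cover, grey, a flat slab with round ends and three dark dots on top, loose, 100 mm long along its y, 58 mm wide along x, 10 mm thick, about 60 g. Origin: centre of its underside; z up. It starts lying across the two rails, its underside 16 mm above the console.
- key_cover_center (a point): Centre of the key cover, 5 mm above its origin.
- bowl: Round stoneware key bowl, empty, about 950 g, loose. Origin: centre of its underside; z up. 180 mm across at the rim, 58 mm high, wall 5 mm, inner floor 6 mm up and about 115 mm across, sides flaring outwards.
- bowl_rim (a point): Centre of the bowl's mouth, at rim height (58 mm above its underside).
- multi_tool: Bystander: closed steel multi-tool, 104 x 36 x 18 mm, long along its y; origin at its underside's centre.
- mug: Bystander: grey ceramic mug, 82 mm across, 95 mm high, handle to its y; origin at its underside's centre.
- pump_head: Bystander: white plastic bike pump head, about 60 x 100 x 38 mm; origin at its underside's centre.
- torch: Bystander: aluminium torch lying along its x, 136 mm long, 40 mm thick; origin under its middle.
- glasses_case: Bystander: dark glasses case, 70 x 160 x 42 mm, long along y; origin at its underside's centre.
There are look-alikes about, which are no part of the job. What is shaped like the slice but yellow is not meant. What is meant by the key_cover is not yellow, and is the smaller of those in its own colour.

How it is judged (in metres and radians):
On the way, in this order (a step that is already met when the one before it is completed fails the run):
1. the key cover is carried by the slice alone, over 50 mm above the console (height (world z) of key_cover above 0.05 m and contact force between key_cover and slice above 0.1 N and contact force between key_cover and rack below 0.05 N), for 0.3 s.
2. the key cover has slid off the slice into the bowl (horizontal distance between key_cover_center and bowl_rim below 0.06 m and z of key_cover_center in the frame of bowl_rim below 0 m and contact force between key_cover and bowl above 0.1 N and contact force between key_cover and slice below 0.05 N), for 0.2 s.
At the end, for the whole second after the job is handed in: The key cover lies still in the bowl: its centre within 60 mm of the bowl's axis and below the rim, held by the bowl and not by the slice. The slice stands level (within 0.1 rad) on the console (origin under 10 mm up), still and released (all of step 2 and linear speed of each of key_cover, slice below 0.03 m/s and height (world z) of slice below 0.01 m and angle between slice's own z axis and vertical below 0.1 rad); the robot touches nothing.
It fails at once if the gripper or arm touches the key cover (contact force between any of the fingers, the arm and key_cover above 0.3 N).
It fails at once if the key cover falls fast, as from more than about 110 mm (linear speed of key_cover above 1.5 m/s).
It fails at once if the bowl is shoved more than 30 mm or tipped over 0.35 rad (distance of bowl from where it was at the start of the episode above 0.03 m or angle between bowl's own z axis and vertical above 0.35 rad).
It fails at once if a bystander is moved more than 30 mm (distance of any of multi_tool, mug, pump_head, torch, glasses_case from where it was at the start of the episode above 0.03 m).
It also fails if it takes over 62 s, if anything falls off the work surface, if the arm or the gripper's body presses on something with over 40 N, if the wrist force passes 120 N, or if a joint passes its speed limit or range.

## Working session

There is one attempt and no reset: what is moved stays moved. The work goes in short steps, Python scripts to look and compute and a tool call to move; the robot and the scene stay as the last step left them, time stands still between calls to the robot, and variables do not carry over. Pictures are saved under pics/ and viewed, at most 10 in all, crops included, and the job is handed in when it is done.

Besides the shell and the picture viewer there is one more tool, called after "Request:" by a JSON object that holds its "method" and its "body". play_rows: Moves the arm, as the interface text tells. Shifts and turns lie within -1 to 1; 1 stands for 3 cm of shift or 8 degrees of turn. Its arguments: {"type":"object","properties":{"rows":{"type":"array"},"hand":{"type":"number"}},"required":["rows"]}

```bash
mkdir -p pics; cat > h.py <<'E'
import numpy as np, cv2
from plant import get_obs, capture, bot, spot_in, trace, pinpoint
def cam(c):
    f=240/np.tan(np.radians(c['fov_y'])/2); K=np.array([[f,0,c['cx']],[0,f,c['cy']],[0,0,1]])
    R=cv2.Rodrigues(np.array(c['rvec'],float))[0]; return K,R,np.array(c['tvec'],float).reshape(3)
def ray(c,at):
    K,R,t=cam(c); d=R.T@np.linalg.inv(K)@np.array([at[1],at[0],1.]); return -R.T@t,d/np.linalg.norm(d)
def onz(c,at,z):
    o,d=ray(c,at); return o+d*(z-o[2])/d[2]
def tri(c1,a1,c2,a2):
    o1,d1=ray(c1,a1);o2,d2=ray(c2,a2)
    s=np.linalg.lstsq(np.c_[d1,-d2],o2-o1,rcond=None)[0]; p=o1+s[0]*d1;q=o2+s[1]*d2
    return (p+q)/2,np.linalg.norm(p-q)
def proj(c,p):
    K,R,t=cam(c); x=K@(R@np.array(p,float)+t); return x[1]/x[2],x[0]/x[2]
def save(c,n): cv2.imwrite('pics/'+n+'.png',c['frame'][:,:,::-1])
E
python3 - <<'E'
from h import *
np.set_printoptions(precision=1,suppress=True)
C={n:capture(n) for n in('side','top')}
for n in C:
    save(C[n],n+'0'); print(n,ray(C[n],(240,320)))
    for q in ['slice_handle','slice_blade','slice','rack','key_cover','key_cover_center','bowl_rim','bowl','multi_tool','mug','pump_head','torch','glasses_case']:
        print(q,[(np.round(r['at']).tolist(),round(r['p'],2),onz(C[n],r['at'],0)[:2].round().tolist()) for r in pinpoint(q,n)][:4])
print(get_obs())
E
```

```text
side (array([ -500.5, -1051.2,  1149. ]), array([ 0.5,  0.6, -0.6]))
slice_handle [([233.0, 303.0], 0.87, [496.0, 48.0]), ([340.0, 290.0], 0.77, [175.0, -259.0])]
slice_blade [([248.0, 212.0], 0.67, [244.0, 175.0]), ([339.0, 337.0], 0.67, [264.0, -336.0]), ([228.0, 329.0], 0.62, [573.0, 12.0])]
slice [([247.0, 306.0], 0.86, [454.0, -12.0]), ([354.0, 291.0], 0.79, [147.0, -294.0])]
rack [([255.0, 408.0], 0.75, [653.0, -241.0])]
key_cover [([358.0, 440.0], 0.81, [407.0, -552.0]), ([251.0, 409.0], 0.64, [673.0, -231.0]), ([253.0, 348.0], 0.61, [529.0, -116.0])]
key_cover_center [([246.0, 406.0], 0.85, [682.0, -211.0]), ([251.0, 348.0], 0.66, [535.0, -109.0]), ([360.0, 436.0], 0.57, [394.0, -548.0])]
bowl_rim [([172.0, 280.0], 0.98, [669.0, 362.0]), ([228.0, 418.0], 0.66, [781.0, -176.0])]
bowl [([186.0, 284.0], 0.69, [623.0, 282.0])]
multi_tool []
mug []
pump_head []
torch []
glasses_case [([226.0, 415.0], 0.95, [780.0, -164.0])]
top (array([ 414.6,  -60.4, 1490.8]), array([ 0., -0., -1.]))
slice_handle [([244.0, 290.0], 0.86, [457.0, -2.0]), ([365.0, 404.0], 0.68, [142.0, -302.0])]
sli
[... 657 characters left out ...]
, [614.0, 287.0])]
multi_tool [([144.0, 301.0], 0.96, [721.0, -30.0])]
mug [([118.0, 274.0], 0.97, [789.0, 40.0])]
pump_head [([246.0, 140.0], 0.79, [451.0, 387.0]), ([117.0, 275.0], 0.62, [791.0, 39.0])]
torch [([242.0, 292.0], 0.4, [460.0, -10.0])]
glasses_case [([116.0, 351.0], 0.94, [795.0, -163.0])]
{'time': 1.4, 'joint_positions': array([-1.4,  0.3,  1.5, -0. ,  1.3, -0.1]), 'dq': array([-0., -0., -0.,  0., -0., -0.]), 'tau': array([  0. , -43.1, -24.4,   0.1,   0. ,   0. ]), 'tool_pos': array([ 164.1, -498.8,  240.8]), 'tcp_rot': array([3.1, 0. , 0.3]), 'contact_force': array([-0.1, -1. , -0. ]), 'moment': array([-0. , -0.1, -0. ]), 'finger_force': 0.0, 'grip_width': 91.9257036557595}
```

View pics/top0.png

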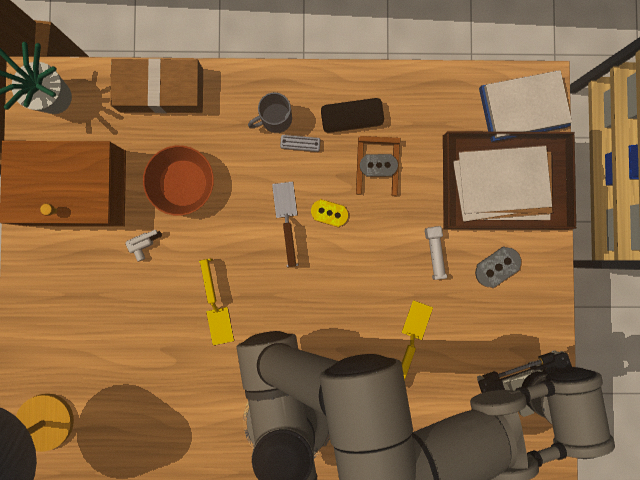

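View pics/side0.png

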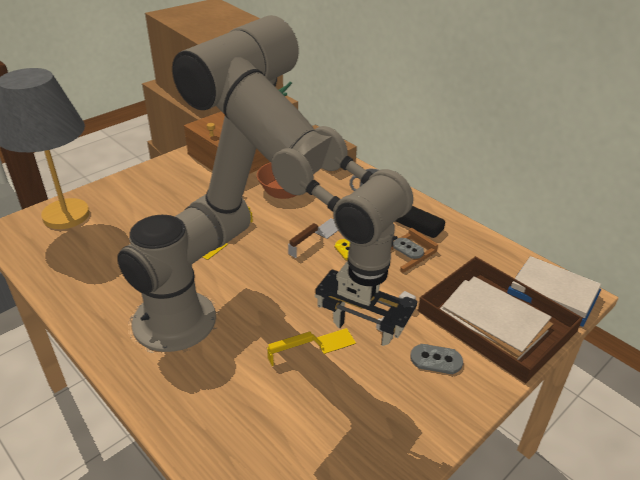

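Candidates for the slice are the steel and wood one at top (225,288) and the yellow ones at (300,215) and (335,413). Only the steel one fits. For the cover, grey is on the rack at (165,379) and loose at (267,498), and yellow is at (213,330). The smaller grey one on the rack fits. I'll measure these and confirm with an enlarged crop.

```bash
cat > meas.py <<'E'
from h import *
np.set_printoptions(precision=1,suppress=True)
C={n:capture(n) for n in('side','top')}
def show(q,n,near,f=pinpoint,r=60):
    return [x for x in f(q,n) if np.hypot(x['at'][0]-near[0],x['at'][1]-near[1])<r]
P={}
for q,ns,nt in [('slice_handle',(233,303),(244,290)),('slice_blade',(228,329),(200,283)),('key_cover_center',(246,408),(165,378)),('bowl_rim',(172,280),(181,178))]:
    a=show(q,'side',ns,r=25);b=show(q,'top',nt,r=25)
    if a and b: print(q,a[0]['at'],b[0]['at'],*tri(C['side'],a[0]['at'],C['top'],b[0]['at']))
    else: print(q,len(a),len(b))
for q,near,z in [('key_cover',(165,378),26),('key_cover',(267,498),10),('slice_handle',(225,288),30),('bowl',(181,178),58),('rack',(165,378),16)]:
    m=show(q,'top',near,trace,40)
    if m:
        ys,xs=np.nonzero(m[0]['mask']); pts=np.array([onz(C['top'],(y,x),z)[:2] for y,x in zip(ys,xs)],np.float32)
        print(q,near,'p',m[0]['p'],'box(center,size,ang)',cv2.minAreaRect(pts),'n',len(xs))
    else: print(q,'no mask')
o=get_obs(); print({k:np.round(o[k],3) for k in('joint_positions','tool_pos','tcp_rot','time')})
im=C['top']['frame'][100:280,255:420]; cv2.imwrite('pics/crop.png',cv2.resize(im,None,fx=3.3,fy=3.3,interpolation=cv2.INTER_CUBIC)[:,:,::-1])
E
python3 meas.py
```

```text
slice_handle [232.0, 301.9] [245.5, 291.2] [447.9  -5.9  58.4] 7.119759454171175
slice_blade [227.3, 328.8] [199.8, 282.4] [573.8  16.2  -0.9] 4.128915746520888
key_cover_center [246.3, 408.3] [163.0, 377.5] [ 666.9 -230.3   20. ] 1.856921588390205
bowl_rim 0 0
key_cover (165, 378) p 0.66 box(center,size,ang) ((662.61328125, -232.92803955078125), (55.018428802490234, 96.50334930419922), 0.27088892459869385) n 721
key_cover (267, 498) p 0.68 box(center,size,ang) ((396.5189208984375, -546.1228637695312), (74.7118911743164, 126.78105163574219), 34.68601989746094) n 1224
slice_handle (225, 288) p 0.65 box(center,size,ang) ((506.2396240234375, 1.3957748413085938), (217.39830017089844, 56.570369720458984), 7.757781505584717) n 1156
bowl (181, 178) p 0.61 box(center,size,ang) ((615.4661254882812, 278.1112365722656), (177.95608520507812, 176.106689453125), 0.6730586886405945) n 3965
rack (165, 378) p 0.94 box(center,size,ang) ((662.3803100585938, -231.15219116210938), (108.75025177001953, 156.536376953125), 87.41249084472656) n 809
{'joint_positions': array([-1.4,  0.3,  1.5,  0. ,  1.3, -0.1]), 'tool_pos': array([ 164.1, -498.7,  240.7]), 'tcp_rot': array([ 3.1, -0. ,  0.3]), 'time': np.float64(2.15)}
```

View pics/crop.png

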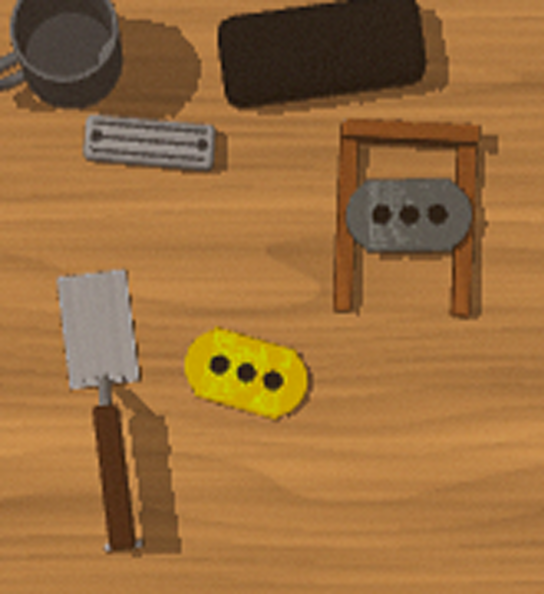

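The crop confirms it. The steel slice has its blade at about crop (100,330) and its wood handle at (112,480). The small grey cover lies across the rack rails at (408,215). Next I'll refine the poses by fitting the model outlines to the masks.

```bash
cat > fit.py <<'E'
from h import *
from scipy.optimize import minimize
np.set_printoptions(precision=3,suppress=True)
S=4
def box(x0,x1,y0,y1,z0,z1): return np.array([[x,y,z] for x in(x0,x1) for y in(y0,y1) for z in(z0,z1)],float)
rod=np.vstack([box(75,81,-5,5,3,10),box(54,56,-5,5,38,48)])
SL=[box(75,165,-28,28,0,3),box(-56,56,-10,10,36,56),box(-56,-50,-15,15,0,38),rod]
RK=[box(-75,75,40,54,0,16),box(-75,75,-54,-40,0,16),box(61,75,-54,54,0,30)]
a=np.linspace(0,2*np.pi,48)
CV=[np.array([[29*np.cos(t),np.sign(np.sin(t))*21+29*np.sin(t),z] for t in a for z in(0,10)])]
BW=[np.array([[r*np.cos(t),r*np.sin(t),z] for t in a for r,z in((62,0),(90,58))])]
def T(parts,p):
    c,s=np.cos(p[2]),np.sin(p[2]); R=np.array([[c,-s,0],[s,c,0],[0,0,1]])
    z=p[3] if len(p)>3 else 0
    return [q@R.T+[p[0],p[1],z] for q in parts]
def render(c,parts):
    K,R,t=cam(c); m=np.zeros((480*S,640*S),np.uint8)
    for q in parts:
        u=(K@(R@q.T+t[:,None])).T; u=(u[:,:2]/u[:,2:]+.5)*S
        cv2.fillConvexPoly(m,cv2.convexHull(np.round(u).astype(np.int32)),255)
    return cv2.resize(m,(640,480),interpolation=cv2.INTER_AREA)/255.
def fit(parts,views,p0,z=None):
    f=lambda d: sum(np.abs(render(c,T(parts,[d[0],d[1],d[2]/100]+([z] if z is not None else [])))-m).sum() for c,m in views)
    d0=np.array([p0[0],p0[1],p0[2]*100]); sim=np.vstack([d0]+[d0+np.eye(3)[i]*8 for i in range(3)])
    r=minimize(f,d0,method='Nelder-Mead',options=dict(initial_simplex=sim,xatol=.05,fatol=.5,maxiter=120))
    return np.array([r.x[0],r.x[1],r.x[2]/100]),r.fun,sum(m.sum() for c,m in views)
def mask(q,n,c,p,r=25):
    at=proj(c,p); L=[x for x in trace(q,n) if np.hypot(x['at'][0]-at[0],x['at'][1]-at[1])<r]
    return L[0]['mask'].astype(float) if L else None
E
cat > f1.py <<'E'
from fit import *
C={n:capture(n) for n in('side','top')}
def go(name,parts,q,p3,p0,z=None,extra=None):
    V=[]
    for n in C:
        m=mask(q,n,C[n],p3)
        if extra is not None and m is not None:
            e=mask(extra,n,C[n],p3)
            if e is not None: m=np.maximum(m,e)
        if m is not None: V.append((n,C[n],m))
    for v in V: print(name,v[0],*fit(parts,[v[1:]],p0,z))
    if len(V)>1: print(name,'both',*fit(parts,[v[1:] for v in V],p0,z))
go('slice',SL,'slice_blade',(506,3,20),(455,-4,.13))
go('rack',RK+[q+[0,0,16] for q in CV],'rack',(662,-231,10),(662,-231,-.02),extra='key_cover')
go('cover',CV,'key_cover',(662,-231,20),(662,-231,-.02),16)
go('bowl',BW,'bowl',(615,280,30),(615,280,0))
E
python3 f1.py
```

```text
slice side [449.28   -2.829   0.136] 129.48627450980393 611.0
slice top [454.401  -2.234   0.131] 65.43921568627451 1128.0
slice both [453.408  -2.29    0.129] 211.40784313725487 1739.0
rack side [ 659.918 -230.209   -0.031] 226.48235294117643 1038.0
rack top [ 661.736 -231.371   -0.033] 167.84313725490196 1499.0
rack both [ 661.05  -230.925   -0.034] 411.6901960784313 2537.0
cover side [ 658.883 -232.902    0.028] 40.78431372549019 416.0
cover top [ 662.402 -232.148    0.007] 21.788235294117644 776.0
cover both [ 662.182 -232.348    0.016] 80.29411764705883 1192.0
bowl side [608.282 282.944   0.069] 1022.0117647058823 565.0
bowl top [615.277 278.335   0.044] 117.68627450980392 3899.0
bowl both [614.589 279.113   0.044] 1167.243137254902 4464.0
```

```bash
python3 -c "
from plant import get_obs
o=get_obs();print([[round(float(v),4) for v in o[k]] for k in('tcp_rot','tool_pos','joint_positions')])"
```

```text
[[3.1415, 0.0, 0.3178], [164.0765, -498.7115, 240.7436], [-1.399, 0.342, 1.5241, 0.0, 1.2754, -0.146]]
```

Request:
{"method": "play_rows", "body": {"rows": [[[0.55, 0.98, 0], [0, 0, -0.1125]], [[0.55, 0.98, 0], [0, 0, -0.1125]], [[0.55, 0.98, 0], [0, 0, -0.1125]], [[0.55, 0.98, 0], [0, 0, -0.1125]], [[0.55, 0.98, 0], [0, 0, -0.1125]], [[0.55, 0.98, 0], [0, 0, -0.1125]], [[0.55, 0.98, 0], [0, 0, -0.1125]], [[0.55, 0.98, 0], [0, 0, -0.1125]], [[0.55, 0.98, 0], [0, 0, -0.1125]], [[0.55, 0.98, 0], [0, 0, -0.1125]], [[0.55, 0.98, 0], [0, 0, -0.1125]], [[0.55, 0.98, 0], [0, 0, -0.1125]]], "hand": 1}}

```text
time: 4.25
tool_pos: [362.5, -145.0, 240.9]
tcp_rot: [3.141, -0.0, 0.129]
contact_force: [0.0, -1.3, -0.1]
grip_width: 91.9
finger_force: 0.0
```

Request:
{"method": "play_rows", "body": {"rows": [[[0.61, 0.958, -0.8], [0, 0, 0]], [[0.61, 0.958, -0.8], [0, 0, 0]], [[0.61, 0.958, -0.8], [0, 0, 0]], [[0.61, 0.958, -0.8], [0, 0, 0]], [[0.61, 0.958, -0.8], [0, 0, 0]], [[0, 0, 0], [0, 0, 0]], [[0, 0, 0], [0, 0, 0]]]}}

```text
time: 5.12
tool_pos: [453.5, -2.5, 121.0]
tcp_rot: [3.141, 0.0, 0.13]
contact_force: [-0.3, -0.6, 1.4]
grip_width: 91.5
finger_force: 0.0
```

Request:
{"method": "play_rows", "body": {"rows": [[[0, 0, -0.667], [0, 0, 0]], [[0, 0, -0.667], [0, 0, 0]], [[0, 0, -0.667], [0, 0, 0]], [[0, 0, -0.667], [0, 0, 0]], [[0, 0, 0], [0, 0, 0]], [[0, 0, 0], [0, 0, 0]]]}}

```text
time: 5.88
tool_pos: [454.1, -2.9, 41.8]
tcp_rot: [3.141, -0.002, 0.128]
contact_force: [0.9, -0.0, 0.2]
grip_width: 91.5
finger_force: 0.0
```

Request:
{"method": "play_rows", "body": {"rows": [[[0, 0, 0], [0, 0, 0]], [[0, 0, 0], [0, 0, 0]], [[0, 0, 0], [0, 0, 0]], [[0, 0, 0], [0, 0, 0]], [[0, 0, 0], [0, 0, 0]], [[0, 0, 0], [0, 0, 0]], [[0, 0, 0], [0, 0, 0]], [[0, 0, 0], [0, 0, 0]]], "hand": -1}}

```text
time: 6.88
tool_pos: [453.6, -2.3, 40.7]
tcp_rot: [3.141, 0.0, 0.129]
contact_force: [0.3, -0.5, -0.9]
grip_width: 20.0
finger_force: 30.0
```

Request:
{"method": "play_rows", "body": {"rows": [[[0, 0, 0.5], [0, 0, 0]], [[0, 0, 0.75], [0, 0, 0]], [[0, 0, 0.75], [0, 0, 0]], [[0, 0, 0], [0, 0, 0]]]}}

```text
time: 7.38
tool_pos: [454.4, -2.4, 101.7]
tcp_rot: [3.141, -0.003, 0.129]
contact_force: [0.9, -0.4, -1.5]
grip_width: 19.7
finger_force: 30.0
```

Request:
{"method": "play_rows", "body": {"rows": [[[-0.1743, -0.7337, 0], [0, 0, -0.116]], [[-0.1743, -0.7337, 0], [0, 0, -0.116]], [[-0.1743, -0.7337, 0], [0, 0, -0.116]], [[-0.1743, -0.7337, 0], [0, 0, -0.116]], [[-0.1743, -0.7337, 0], [0, 0, -0.116]], [[-0.1743, -0.7337, 0], [0, 0, -0.116]], [[-0.1743, -0.7337, 0], [0, 0, -0.116]], [[-0.1743, -0.7337, 0], [0, 0, -0.116]], [[-0.1743, -0.7337, 0], [0, 0, -0.116]], [[-0.1743, -0.7337, 0], [0, 0, -0.116]], [[0, 0, 0], [0, 0, 0]], [[0, 0, 0], [0, 0, 0]]]}}

```text
time: 8.88
tool_pos: [400.8, -221.5, 99.9]
tcp_rot: [-3.14, 0.001, -0.033]
contact_force: [-0.8, 0.7, -1.1]
grip_width: 19.8
finger_force: 30.0
```

```bash
python3 - <<'E'
from fit import *
C={n:capture(n) for n in('side','top')}
for n in C: save(C[n],n+'1')
o=get_obs(); p=o['tool_pos']; print(p,o['tcp_rot'])
z=p[2]-41
V=[]
for n in C:
    m=mask('slice_blade',n,C[n],(p[0]+60,p[1],z+20),40)
    print(n,m is not None,[ (x['at'],x['p']) for x in pinpoint('slice_blade',n)], proj(C[n],(p[0]+120,p[1]-4,z+3)))
    if m is not None:V.append((C[n],m))
for v in V: print(fit(SL,[v],(p[0],p[1],-.033),z))
# overlay
for n in C:
    im=C[n]['frame'][:,:,::-1].copy()
    r=render(C[n],T(SL,[p[0],p[1],o['tcp_rot'][2],z]))>.5
    im=cv2.resize(im,None,fx=3,fy=3,interpolation=cv2.INTER_CUBIC)
    cs,_=cv2.findContours(cv2.resize(r.astype(np.uint8),None,fx=3,fy=3,interpolation=cv2.INTER_NEAREST),cv2.RETR_EXTERNAL,cv2.CHAIN_APPROX_NONE)
    cv2.drawContours(im,cs,-1,(0,255,0),1)
    a=[int(v*3) for v in proj(C[n],(p[0]+100,p[1],z))]
    crop=im[max(0,a[0]-200):a[0]+200,max(0,a[1]-200):a[1]+200]
    cv2.imwrite(f'pics/ov_{n}.png',crop)
cv2.imwrite('pics/ov.png',np.hstack([cv2.resize(cv2.imread(f'pics/ov_{n}.png'),(400,400)) for n in C]))
E
```

```text
[ 401.147 -221.416  100.292] [-3.141  0.001 -0.032]
side True [([247.1, 211.1], 0.87), ([255.5, 373.1], 0.73)] (np.float64(255.73703199985152), np.float64(375.2609052820723))
top True [([319.4, 415.6], 0.94), ([324.3, 218.0], 0.93), ([218.6, 377.6], 0.63), ([166.4, 372.8], 0.35)] (np.float64(217.71403021310326), np.float64(377.3824379906995))
(array([ 398.614, -221.827,   -0.026]), np.float64(545.5764705882352), np.float64(412.0))
(array([ 401.919, -220.95 ,   -0.033]), np.float64(501.7411764705882), np.float64(840.0))
```

View pics/ov.png

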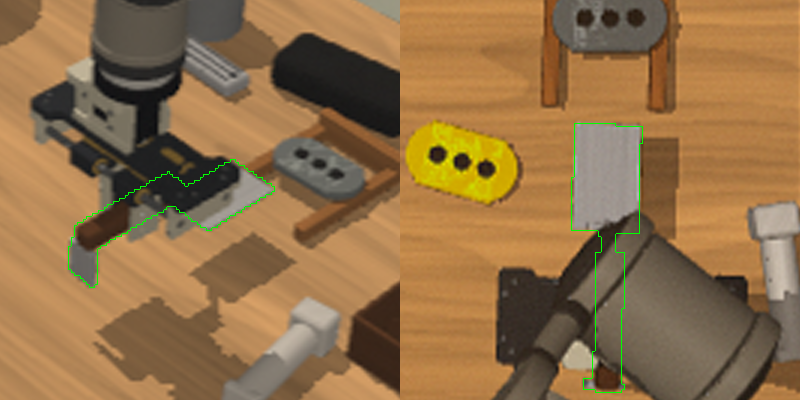

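The slice hangs level and matches the predicted outline in both views. The blade is at side-crop (240,190) and top-crop (607,178), lined up with the rack. I'll lower it and slide it in.

Request:
{"method": "play_rows", "body": {"rows": [[[0, 0, -0.6], [0, 0, 0]], [[0, 0, -0.6], [0, 0, 0]], [[0, 0, -0.4], [0, 0, 0]], [[0, 0, -0.183], [0, 0, 0]], [[0, 0, 0], [0, 0, 0]], [[0, 0, 0], [0, 0, 0]]]}}

```text
time: 9.93
tool_pos: [401.6, -222.6, 47.7]
tcp_rot: [3.141, -0.001, -0.033]
contact_force: [0.1, 0.3, -1.7]
grip_width: 19.3
finger_force: 30.0
```

Request:
{"method": "play_rows", "body": {"rows": [[[0.4, -0.019, 0], [0, 0, 0]], [[0.4, -0.019, 0], [0, 0, 0]], [[0.4, -0.019, 0], [0, 0, 0]], [[0.4, -0.019, 0], [0, 0, 0]], [[0.4, -0.019, 0], [0, 0, 0]], [[0.4, -0.019, 0], [0, 0, 0]], [[0.4, -0.019, 0], [0, 0, 0]], [[0, 0, 0], [0, 0, 0]]]}}

```text
time: 10.92
tool_pos: [486.2, -226.4, 47.2]
tcp_rot: [3.141, -0.001, -0.032]
contact_force: [-1.0, 0.5, -1.9]
grip_width: 19.8
finger_force: 30.0
```

Request:
{"method": "play_rows", "body": {"rows": [[[0.4, -0.019, 0], [0, 0, 0]], [[0.4, -0.019, 0], [0, 0, 0]], [[0.4, -0.019, 0], [0, 0, 0]], [[0.4, 0, 0], [0, 0, 0]], [[0.373, 0, 0], [0, 0, 0]], [[0, 0, 0], [0, 0, 0]], [[0, 0, 0], [0, 0, 0]], [[0, 0, 0], [0, 0, 0]]]}}

```text
time: 11.92
tool_pos: [544.1, -228.0, 47.2]
tcp_rot: [-3.141, 0.0, -0.033]
contact_force: [-0.7, 0.0, -1.9]
grip_width: 19.7
finger_force: 30.0
```

```bash
cat > look.py <<'E'
import sys
from fit import *
C={n:capture(n) for n in('side','top')}
o=get_obs(); p=o['tool_pos']; print(p,o['tcp_rot'],o['contact_force'])
tgt=eval(sys.argv[2])
L=[]
for n in C:
    im=cv2.resize(C[n]['frame'][:,:,::-1],None,fx=3,fy=3,interpolation=cv2.INTER_CUBIC)
    a=[int(v*3) for v in proj(C[n],tgt)]
    y=min(max(a[0]-200,0),1040);x=min(max(a[1]-200,0),1520); L.append(im[y:y+400,x:x+400])
cv2.imwrite(f'pics/{sys.argv[1]}.png',np.hstack(L))
for n in C:
    m=mask('key_cover',n,C[n],tgt,40)
    if m is not None and len(sys.argv)>3: print(n,fit(CV,[(C[n],m)],(tgt[0],tgt[1],0),float(sys.argv[3])))
E
python3 look.py under "(662,-231,20)" 16
```

```text
[ 544.186 -228.099   47.269] [ 3.142  0.    -0.033] [ 0.106  0.012 -0.733]
side (array([ 657.506, -236.322,    0.089]), np.float64(352.6941176470588), np.float64(106.0))
top (array([ 663.092, -232.186,    0.016]), np.float64(298.6627450980392), np.float64(482.0))
```

View pics/under.png

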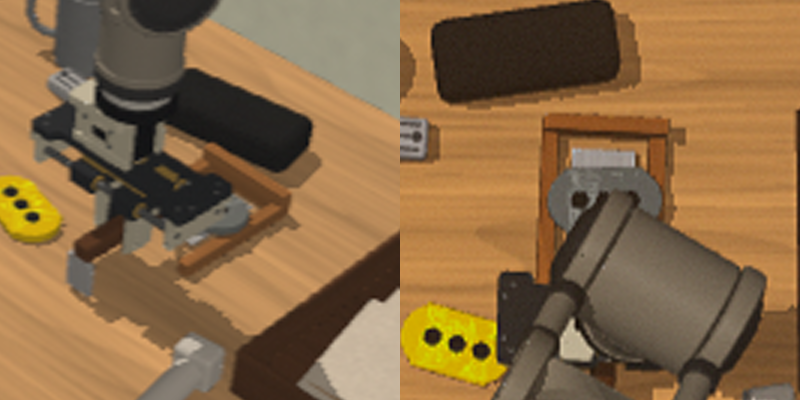

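The blade shows past the cover (top-crop, 605,157) and nothing touches. Now I'll lift gently with a slight nose-up tilt.

Request:
{"method": "play_rows", "body": {"rows": [[[0, 0, 0.1], [0, 0, 0]], [[0, 0, 0.1], [0, 0, 0]], [[0, 0, 0.15], [0, 0, 0]], [[0, 0, 0.2], [0, 0, 0]], [[0, 0, 0.3], [0, -0.1, 0]], [[0, 0, 0.4], [0, -0.1, 0]], [[0, 0, 0.5], [0, -0.1, 0]], [[0, 0, 0.5], [0, -0.1, 0]], [[0, 0, 0.5], [0, -0.1, 0]], [[0, 0, 0.4], [0, 0, 0]], [[0, 0, 0.2], [0, 0, 0]], [[0, 0, 0.08], [0, 0, 0]]]}}

```text
time: 13.62
tool_pos: [544.5, -228.0, 150.3]
tcp_rot: [-3.139, -0.07, -0.033]
contact_force: [0.6, 0.1, -3.0]
grip_width: 20.1
finger_force: 30.0
```

Request:
{"method": "play_rows", "body": {"rows": [[[0, 0, 0], [0, 0, 0]], [[0, 0, 0], [0, 0, 0]], [[0, 0, 0], [0, 0, 0]], [[0, 0, 0], [0, 0, 0]]]}}

```text
time: 14.12
tool_pos: [544.4, -228.0, 149.9]
tcp_rot: [-3.139, -0.069, -0.033]
contact_force: [-0.0, 0.3, -1.9]
grip_width: 19.5
finger_force: 30.0
```

```bash
python3 look.py lift "(662,-231,120)" 112
```

```text
[ 544.448 -228.049  150.028] [-3.139 -0.07  -0.033] [ 0.521 -0.353 -1.72 ]
side (array([ 690.213, -238.595,   -0.974]), np.float64(275.01960784313724), np.float64(153.0))
top (array([ 666.647, -233.453,    0.048]), np.float64(121.91764705882353), np.float64(766.0))
```

View pics/lift.png

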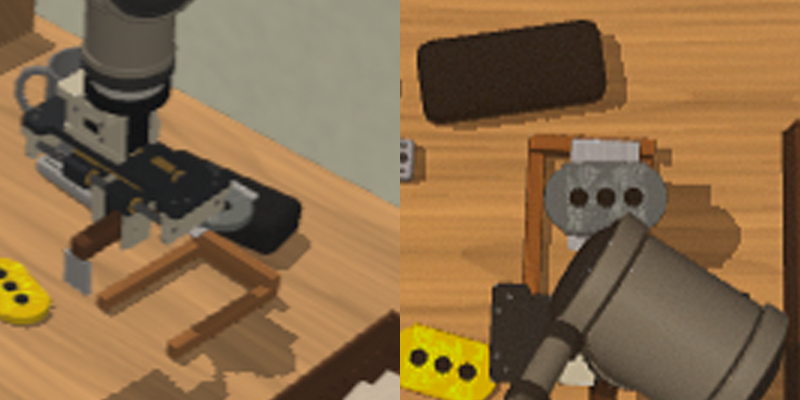

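The cover rests on the blade clear of the rack (top-crop, 607,197). Next is the carry to the bowl.

Request:
{"method": "play_rows", "body": {"rows": [[[-0.032, 0.135, 0], [0, 0, 0.031]], [[-0.065, 0.27, 0], [0, 0, 0.062]], [[-0.097, 0.405, 0], [0, 0, 0.093]], [[-0.129, 0.54, 0], [0, 0, 0.124]], [[-0.129, 0.54, 0], [0, 0, 0.124]], [[-0.129, 0.54, 0], [0, 0, 0.124]], [[-0.129, 0.54, 0], [0, 0, 0.124]], [[-0.129, 0.54, 0], [0, 0, 0.124]], [[-0.129, 0.54, 0], [0, 0, 0.124]], [[-0.129, 0.54, 0], [0, 0, 0.124]], [[-0.129, 0.54, 0], [0, 0, 0.124]], [[-0.129, 0.54, 0], [0, 0, 0.124]]]}}

```text
time: 15.82
tool_pos: [503.6, -56.9, 150.1]
tcp_rot: [-3.139, -0.07, 0.15]
contact_force: [-0.4, -0.0, -2.2]
grip_width: 19.7
finger_force: 30.0
```

Request:
{"method": "play_rows", "body": {"rows": [[[-0.129, 0.54, 0], [0, 0, 0.124]], [[-0.129, 0.54, 0], [0, 0, 0.124]], [[-0.129, 0.54, 0], [0, 0, 0.124]], [[-0.129, 0.54, 0], [0, 0, 0.124]], [[-0.129, 0.54, 0], [0, 0, 0.124]], [[-0.129, 0.54, 0], [0, 0, 0.124]], [[-0.129, 0.54, 0], [0, 0, 0.124]], [[-0.129, 0.54, 0], [0, 0, 0.124]], [[-0.129, 0.54, 0], [0, 0, 0.124]], [[-0.129, 0.54, 0], [0, 0, 0.124]], [[-0.129, 0.54, 0], [0, 0, 0.124]], [[-0.129, 0.54, 0], [0, 0, 0.124]]]}}

```text
time: 17.32
tool_pos: [457.1, 137.6, 150.1]
tcp_rot: [-3.139, -0.07, 0.358]
contact_force: [-0.5, -0.4, -2.0]
grip_width: 19.9
finger_force: 30.0
```

Request:
{"method": "play_rows", "body": {"rows": [[[-0.129, 0.54, 0], [0, 0, 0.124]], [[-0.129, 0.54, 0], [0, 0, 0.124]], [[-0.116, 0.486, 0], [0, 0, 0.112]], [[-0.077, 0.324, 0], [0, 0, 0.074]], [[-0.039, 0.162, 0], [0, 0, 0.037]], [[-0.018, 0.076, 0], [0, 0, 0.017]], [[0, 0, 0], [0, 0, 0]], [[0, 0, 0], [0, 0, 0]]]}}

```text
time: 18.32
tool_pos: [442.2, 200.0, 150.1]
tcp_rot: [-3.139, -0.07, 0.424]
contact_force: [-0.5, -0.6, -0.5]
grip_width: 19.4
finger_force: 30.0
```

```bash
python3 look.py bowl1 "(560,250,110)"; python3 - <<'E'
from fit import *
c=capture('top'); 
for x in trace('bowl','top')[:2]:
    ys,xs=np.nonzero(x['mask']); print(x['p'],x['at'],len(xs))
for x in pinpoint('bowl_rim','top')[:2]+pinpoint('bowl_rim','side')[:2]: print(x['p'],x['at'],onz(c,x['at'],58))
E
```

```text
[442.258 200.029 150.128] [-3.139 -0.07   0.424] [ 0.227 -0.952 -2.808]
0.57 [193.1, 179.7] 338
0.56 [172.9, 171.7] 2884
0.71 [179.5, 177.6] [616.451 279.177  58.   ]
0.79 [173.2, 280.7] [633.703  19.225  58.   ]
0.52 [166.0, 271.8] [651.965  41.869  58.   ]
```

View pics/bowl1.png

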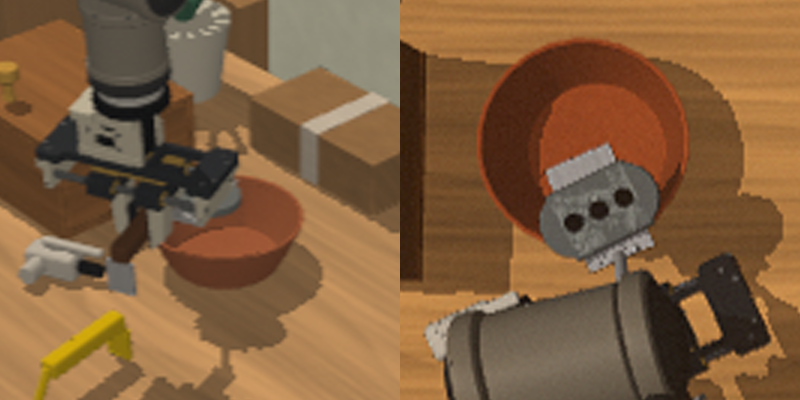

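The cover is over the bowl's near side: cover at top-crop (598,212), bowl centre at about (583,140). I'll tip it in stages, keeping the blade tip low in the bowl.

Request:
{"method": "play_rows", "body": {"rows": [[[0.086, 0.039, -0.093], [-0.163, 0.361, 0]], [[0.086, 0.039, -0.093], [-0.163, 0.361, 0]], [[0.086, 0.039, -0.093], [-0.163, 0.361, 0]], [[0.086, 0.039, -0.093], [-0.163, 0.361, 0]], [[0.086, 0.039, -0.093], [-0.163, 0.361, 0]], [[0.086, 0.039, -0.093], [-0.163, 0.361, 0]]]}}

```text
time: 19.48
tool_pos: [458.0, 207.5, 133.2]
tcp_rot: [-3.139, 0.263, 0.425]
contact_force: [0.3, 0.9, -2.7]
grip_width: 19.7
finger_force: 30.0
```

Request:
{"method": "play_rows", "body": {"rows": [[[0.134, 0.06, 0.09], [-0.128, 0.285, 0]], [[0.134, 0.06, 0.09], [-0.128, 0.285, 0]], [[0.134, 0.06, 0.09], [-0.128, 0.285, 0]], [[0.134, 0.06, 0.09], [-0.128, 0.285, 0]], [[0.134, 0.06, 0.09], [-0.128, 0.285, 0]], [[0.134, 0.06, 0.09], [-0.128, 0.285, 0]], [[0, 0, 0], [0, 0, 0]]]}}

```text
time: 20.35
tool_pos: [482.3, 218.4, 148.8]
tcp_rot: [-3.138, 0.523, 0.425]
contact_force: [0.4, -1.3, -2.7]
grip_width: 19.5
finger_force: 30.0
```

Request:
{"method": "play_rows", "body": {"rows": [[[0.136, 0.061, 0.039], [-0.103, 0.228, 0]], [[0.136, 0.061, 0.039], [-0.103, 0.228, 0]], [[0.136, 0.061, 0.039], [-0.103, 0.228, 0]], [[0.136, 0.061, 0.039], [-0.103, 0.228, 0]], [[0.136, 0.061, 0.039], [-0.103, 0.228, 0]], [[0, 0, 0], [0, 0, 0]], [[0, 0, 0], [0, 0, 0]], [[0, 0, 0], [0, 0, 0]], [[0, 0, 0], [0, 0, 0]]]}}

```text
time: 21.48
tool_pos: [502.1, 227.2, 155.7]
tcp_rot: [-3.138, 0.698, 0.425]
contact_force: [-1.1, -0.5, -1.5]
grip_width: 19.9
finger_force: 30.0
```

```bash
python3 look.py bowl2 "(600,270,40)"
```

```text
[502.074 227.266 155.651] [-3.138  0.698  0.425] [-0.211  0.711 -1.831]
```

View pics/bowl2.png

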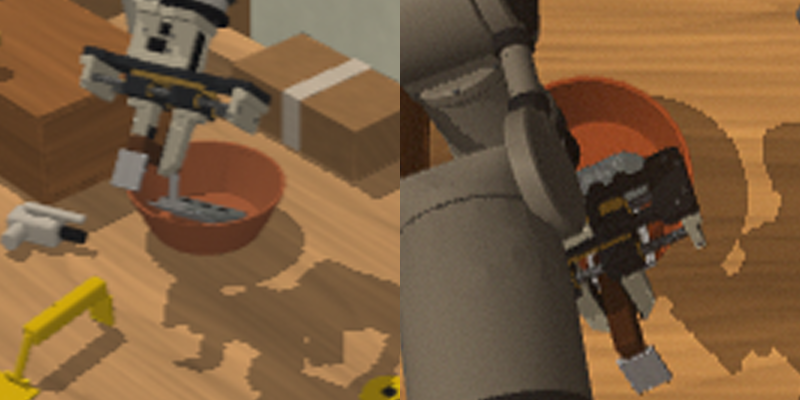

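```bash
cat > chk.py <<'E'
from fit import *
from scipy.spatial.transform import Rotation as Ro
c=capture('side'); o=get_obs(); r=o['tcp_rot']; p=np.array(o['tool_pos'])
R=Ro.from_euler('xyz',r).as_matrix()@np.diag([1,-1,-1.])
for x in pinpoint('key_cover_center','side')[:4]+pinpoint('key_cover','side')[:3]: print(x['p'],x['at'],onz(c,x['at'],11))
for d in (110,118,130,140,150,160,170,180,190): print(d,np.round(proj(c,p+R@np.array([d,0,8-41])),1),(p+R@np.array([d,0,3-41])).round())
E
python3 chk.py
```

```text
0.81 [358.1, 434.0] [ 388.065 -545.737   11.   ]
0.78 [251.4, 346.9] [ 522.006 -116.477   11.   ]
0.58 [180.6, 280.7] [626.075 305.119  11.   ]
0.45 [228.6, 419.4] [ 768.409 -189.93    11.   ]
0.91 [360.5, 437.2] [ 387.815 -555.712   11.   ]
0.89 [248.9, 347.1] [ 530.761 -108.691   11.   ]
0.54 [186.2, 284.6] [613.25  269.823  11.   ]
110 [181.9 275.2] [557. 252.  56.]
118 [182.3 276. ] [562. 255.  50.]
130 [182.9 277.3] [570. 258.  43.]
140 [183.4 278.3] [577. 262.  36.]
150 [183.8 279.3] [584. 265.  30.]
160 [184.3 280.4] [591. 268.  23.]
170 [184.7 281.4] [598. 271.  17.]
180 [185.2 282.4] [605. 274.  11.]
190 [185.7 283.4] [612. 277.   4.]
```

Request:
{"method": "play_rows", "body": {"rows": [[[-0.175, -0.079, 0.161], [0, 0, 0]], [[-0.175, -0.079, 0.161], [0, 0, 0]], [[-0.175, -0.079, 0.161], [0, 0, 0]], [[-0.175, -0.079, 0.161], [0, 0, 0]], [[-0.175, -0.079, 0.161], [0, 0, 0]], [[-0.175, -0.079, 0.161], [0, 0, 0]], [[-0.175, -0.079, 0.161], [0, 0, 0]], [[-0.175, -0.079, 0.161], [0, 0, 0]], [[0, 0, 0], [0, 0, 0]], [[0, 0, 0], [0, 0, 0]]]}}

```text
time: 23.08
tool_pos: [460.2, 208.3, 194.0]
tcp_rot: [-3.138, 0.698, 0.425]
contact_force: [-0.2, 0.7, -1.5]
grip_width: 20.1
finger_force: 30.0
```

```bash
python3 chk.py; python3 look.py bowl3 "(600,270,40)"
```

```text
0.82 [252.1, 346.2] [ 518.163 -117.366   11.   ]
0.66 [357.8, 435.7] [ 391.877 -547.963   11.   ]
0.46 [186.1, 283.1] [609.871 273.681  11.   ]
0.89 [252.3, 349.3] [ 524.276 -124.165   11.   ]
0.68 [360.4, 436.0] [ 385.914 -553.539   11.   ]
0.43 [188.5, 282.8] [599.553 263.244  11.   ]
110 [179.  268.6] [515. 233.  94.]
118 [179.4 269.5] [520. 236.  89.]
130 [180.  270.8] [529. 239.  81.]
140 [180.5 271.9] [536. 243.  75.]
150 [181. 273.] [543. 246.  68.]
160 [181.5 274.1] [549. 249.  62.]
170 [182.  275.2] [556. 252.  55.]
180 [182.5 276.2] [563. 255.  49.]
190 [182.9 277.3] [570. 258.  43.]
[460.21  208.329 193.82 ] [-3.138  0.699  0.425] [-0.071  0.844 -0.662]
```

View pics/bowl3.png

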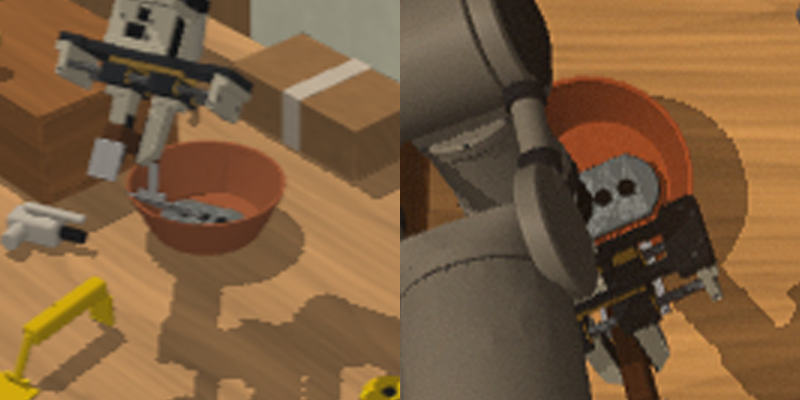

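The cover lies on the bowl floor at top-crop (622,195), and the slice is free of it. I'll level the slice and take it back to its bare starting spot.

Request:
{"method": "play_rows", "body": {"rows": [[[0, 0, 0], [0.257, -0.571, 0]], [[0, 0, 0], [0.257, -0.571, 0]], [[0, 0, 0], [0.257, -0.571, 0]], [[0, 0, 0], [0.257, -0.571, 0]], [[0, 0, 0], [0.257, -0.571, 0]], [[0, 0, 0], [0.257, -0.571, 0]], [[0, 0, 0], [0.257, -0.571, 0]], [[0, 0, 0], [0.257, -0.571, 0]], [[0, 0, 0], [0, 0, 0]]]}}

```text
time: 24.55
tool_pos: [459.1, 207.9, 194.6]
tcp_rot: [-3.14, -0.0, 0.425]
contact_force: [0.8, 0.3, -1.3]
grip_width: 20.1
finger_force: 30.0
```

Request:
{"method": "play_rows", "body": {"rows": [[[-0.022, -0.702, 0], [0, 0, -0.211]], [[-0.022, -0.702, 0], [0, 0, -0.211]], [[-0.022, -0.702, 0], [0, 0, -0.211]], [[-0.022, -0.702, 0], [0, 0, -0.211]], [[-0.022, -0.702, 0], [0, 0, -0.211]], [[-0.022, -0.702, 0], [0, 0, -0.211]], [[-0.022, -0.702, 0], [0, 0, -0.211]], [[-0.022, -0.702, 0], [0, 0, -0.211]], [[-0.022, -0.702, 0], [0, 0, -0.211]], [[-0.022, -0.702, 0], [0, 0, -0.211]], [[0, 0, 0], [0, 0, 0]], [[0, 0, 0], [0, 0, 0]]]}}

```text
time: 26.05
tool_pos: [453.7, -1.9, 194.0]
tcp_rot: [-3.139, 0.0, 0.13]
contact_force: [0.6, 0.8, -1.7]
grip_width: 19.8
finger_force: 30.0
```

Request:
{"method": "play_rows", "body": {"rows": [[[0, 0, -0.7], [0, 0, 0]], [[0, 0, -0.7], [0, 0, 0]], [[0, 0, -0.7], [0, 0, 0]], [[0, 0, -0.7], [0, 0, 0]], [[0, 0, -0.7], [0, 0, 0]], [[0, 0, -0.7], [0, 0, 0]], [[0, 0, -0.3], [0, 0, 0]], [[0, 0, 0], [0, 0, 0]], [[0, 0, 0], [0, 0, 0]], [[0, 0, 0], [0, 0, 0]]]}}

```text
time: 27.3
tool_pos: [454.0, -2.3, 59.7]
tcp_rot: [-3.14, -0.002, 0.13]
contact_force: [-1.0, 0.2, -1.8]
grip_width: 20.2
finger_force: 30.0
```

Slice bottom is at about 19 mm, so I'll lower it to contact.

Request:
{"method": "play_rows", "body": {"rows": [[[0, 0, -0.2], [0, 0, 0]], [[0, 0, -0.2], [0, 0, 0]], [[0, 0, -0.1], [0, 0, 0]], [[0, 0, -0.07], [0, 0, 0]], [[0, 0, -0.05], [0, 0, 0]], [[0, 0, 0], [0, 0, 0]], [[0, 0, 0], [0, 0, 0]]]}}

```text
time: 28.18
tool_pos: [453.5, -2.2, 40.7]
tcp_rot: [-3.14, -0.001, 0.13]
contact_force: [-1.4, 0.4, 3.8]
grip_width: 19.8
finger_force: 30.0
```

Contact is felt (about 4–5 N upward), so I'll release and retreat.

Request:
{"method": "play_rows", "body": {"rows": [[[0, 0, 0], [0, 0, 0]], [[0, 0, 0], [0, 0, 0]], [[0, 0, 0], [0, 0, 0]], [[0, 0, 0], [0, 0, 0]], [[0, 0, 0], [0, 0, 0]], [[0, 0, 0], [0, 0, 0]], [[0, 0, 0], [0, 0, 0]], [[0, 0, 0], [0, 0, 0]]], "hand": 1}}

```text
time: 29.18
tool_pos: [453.6, -2.3, 40.5]
tcp_rot: [-3.14, -0.001, 0.13]
contact_force: [-0.3, -0.2, 0.4]
grip_width: 90.8
finger_force: 0.0
```

Request:
{"method": "play_rows", "body": {"rows": [[[0, 0, 0.3], [0, 0, 0]], [[0, 0, 0.6], [0, 0, 0]], [[0, 0, 0.7], [0, 0, 0]], [[0, 0, 0.8], [0, 0, 0]], [[0, 0, 0.8], [0, 0, 0]], [[0, 0, 0.8], [0, 0, 0]], [[0, 0, 0.8], [0, 0, 0]], [[0, -0.9, 0], [0, 0, 0]], [[0, -0.9, 0], [0, 0, 0]], [[0, -0.9, 0], [0, 0, 0]], [[0, -0.9, 0], [0, 0, 0]], [[0, -0.9, 0], [0, 0, 0]]]}}

```text
time: 30.68
tool_pos: [453.4, -138.1, 185.1]
tcp_rot: [-3.14, -0.002, 0.13]
contact_force: [-0.2, -0.3, 0.2]
grip_width: 91.9
finger_force: 0.0
```

Request:
{"method": "play_rows", "body": {"rows": [[[0, -0.9, 0], [0, 0, 0]], [[0, -0.9, 0], [0, 0, 0]], [[0, -0.9, 0], [0, 0, 0]], [[0, 0, 0], [0, 0, 0]], [[0, 0, 0], [0, 0, 0]]]}}

```text
time: 31.3
tool_pos: [453.3, -217.6, 184.6]
tcp_rot: [-3.139, -0.001, 0.13]
contact_force: [-0.1, 0.3, 1.4]
grip_width: 91.9
finger_force: 0.0
```

```bash
python3 - <<'E'
from fit import *
c=capture('top'); save(c,'end')
m=mask('slice_blade','top',c,(506,3,20)); 
if m is not None: print('slice',fit(SL,[(c,m)],(453.5,-2.3,.13)))
m=mask('key_cover','top',c,(609,271,11))
if m is not None: print('cover',fit(CV,[(c,m)],(609,271,.42),6))
m=mask('bowl','top',c,(615,279,30),40)
if m is not None: print('bowl',fit(BW,[(c,m)],(615,279,0)))
E
```

```text
slice (array([454.697,  -1.93 ,   0.123]), np.float64(87.29019607843138), np.float64(1090.0))
cover (array([605.536, 273.645,   0.491]), np.float64(47.023529411764706), np.float64(747.0))
bowl (array([615.436, 277.709,   0.008]), np.float64(811.243137254902), np.float64(3255.0))
```

View pics/end.png

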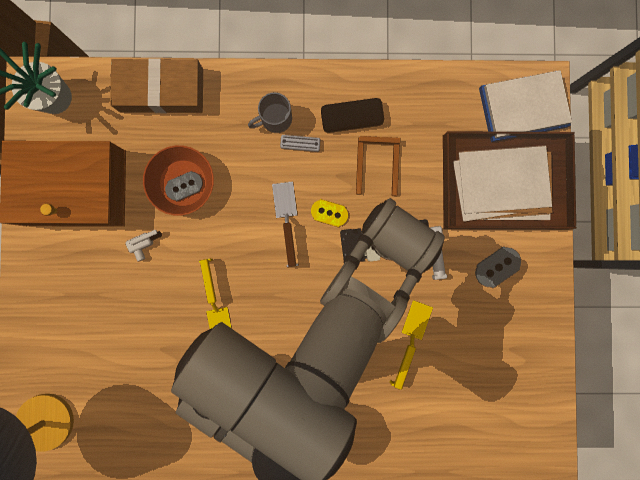

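The cover is in the bowl at (185,184), about 11 mm off its axis. The slice stands at its old place (225,288) and everything else is unmoved.

```bash
python3 -c "
from plant import bot
print(bot.close_job())"
```

```text
the job is handed in; nothing more can be done
None
```

The job is handed in: the key cover lies in the bowl about 11 mm off its axis, the slice stands released at its starting spot, and the other things look unmoved in the last picture; the hand-in gave no verdict.

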